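Set the ice basket into the ice bucket with the lifting hook

TASK

Take the T-handled lifting hook off its stand, feed its curved point through the ring on top of the perforated ice basket by following the curve of the hook, and with it carry the basket over to the empty ice bucket and lower it in gently, without ramming or dropping it, until it stands level on the bucket's bottom. Then slip the hook out of the ring and hang it back on its stand by its handle. For hygiene keep the gripper off the basket, never tip it, and leave the bucket and the glasses, bottles and bar tools around standing where they are.

Things in the scene. Friction and masses are not known exactly. Their poses are not given: they have to be found in the camera images.
- hook: Lifting hook, 0.16 kg, 7 mm round steel under a dark wooden cross bar (handle, flat sides, 110 mm along its y, 20 along x, 26 along z). Origin: middle of the cross bar. The shank drops from it to z -44, slants to x -28 at z -80 mm, then follows the arc to the tip on the +x side. Upright at the start, hung by the cross bar on the stand, axes parallel to the stand's; load hangs below its middle.
- hook_bowl (a point): Wire centre at the lowest point of the hook's arc, at (0, 0, -108) mm in the hook's frame. The arc is a circle of 28 mm centre-line radius in the hook's x-z plane about (0, 0, -80) mm, from the -x side through this point to the tip; clear mouth between tip and shank about 35 mm.
- hook_tip (a point): Wire centre at the hook's open, rounded tip, at (27.6, 0, -75) mm in the hook's frame, pointing up when the hook is upright.
- stand: Fixed hanger: dark base plate 150 (x) by 110 (y) by 8 mm; two bent 8 mm steel rods at y -42 and +42 mm rise at x +60 to 132 mm high and run forward to -x as open prongs, each with a flat dip from x -18 to +18 mm, its top 115 mm above the surface, sloping up at both ends (front tips at x -34, 138 mm high). Free space between the rods. Origin: centre of the base's underside.
- cradle (a point): On the stand: where the middle of the hook's cross bar is when it rests in the dips, 128 mm above the work surface.
- basket: Perforated metal ice basket, about 0.3 kg, loose, upright: tapered, outer diameter 100 mm at the bottom, 124 at the rim 68 mm up, wall 3. A 6 mm wire bail arches over the mouth along its y and carries a rigid upright ring of 7 mm steel, inner diameter 30, outer 44 mm, in the basket's y-z plane (ring axis = basket's x). Ring's top 134 mm up. Origin: centre of the underside.
- ring (a point): Centre of the hole of the basket's ring, 112 mm above the basket's underside. Hung on the hook the basket swings freely sideways for a while after a brisk move, and its yaw follows the hook's.
- bucket: Empty steel ice bucket, 0.9 kg, loose on the surface: tapered, outer diameter 117 mm at the bottom, 152 at the rim, 95 mm high, wall 3.5, bottom 5 mm thick (inner diameter 110 mm at the bottom, 145 at the mouth). Origin: centre of the underside.
- bottle: Amber bottle, 74 mm in diameter, 300 mm high, standing behind the gap between the basket's and the bucket's places. Origin: centre of the underside.
- flask: Green bottle at the back, 80 mm in diameter, 270 mm high. Origin: centre of the underside.
- coupe: Stemmed coupe glass, 96 mm in diameter, 140 mm high. Origin: centre of the underside.
- goblet: Stemmed wine glass, 86 mm in diameter, 190 mm high. Origin: centre of the underside.
- jigger: Steel double measure, 46 mm in diameter, 92 mm high, standing at the robot's side of the surface. Origin: centre of the underside.
- shaker: Steel cocktail shaker at the back, 86 mm in diameter, 200 mm high. Origin: centre of the underside.
- press: Metal hand citrus press lying shut, about 210 mm long along its x, 72 mm wide, 60 mm high; cup to +x. Origin: on the surface below its middle.
Not all that is in view belongs to the job. What is shaped like the bucket but orange or purple is not meant.

How it is judged (in metres and radians):
On the way:
1. the basket hangs by its ring in the bend of the hook, lifted clear of the work surface (distance between ring and hook_bowl below 0.02 m and height (world z) of basket above 0.03 m and angle between hook's own z axis and vertical below 0.6 rad), for 0.3 s.
At the end, for the whole second after the job is handed in: Basket level (0.06 rad) on the bucket's bottom: underside at most 9 mm above the bucket's, centres within 10 mm, bucket upright; hook out of the ring, hung by its cross bar on the prongs (within 25 mm of its place, upright within 0.15 rad); all at rest (horizontal distance between basket and bucket below 0.01 m and z of basket in the frame of bucket between 0 and 0.009 m and angle between basket's own z axis and vertical below 0.06 rad and angle between bucket's own z axis and vertical below 0.05 rad and distance between hook and cradle below 0.025 m and angle between hook's own z axis and vertical below 0.15 rad and contact force between hook and stand above 0.5 N and contact force between hook and basket below 0.05 N and linear speed of each of basket, bucket below 0.02 m/s and linear speed of hook below 0.03 m/s); the robot touches nothing.
It fails at once if the gripper or the arm touches the basket (contact force between any of the fingers, the arm and basket above 0.3 N).
It fails at once if the basket is dropped or rammed into the bucket (over 25 N) (contact force between basket and bucket above 25 N).
It fails at once if the basket is tipped over (more than 0.6 rad) (angle between basket's own z axis and vertical above 0.6 rad).
It fails at once if the bucket is shifted more than 40 mm or tipped (distance of bucket from where it was at the start of the episode above 0.04 m or angle between bucket's own z axis and vertical above 0.3 rad).
It fails at once if a bottle, glass or bar tool is shifted more than 30 mm or knocked over (distance of any of bottle, flask, coupe, goblet, jigger, shaker, press from where it was at the start of the episode above 0.03 m or angle between any of bottle, flask, coupe, goblet, jigger, shaker, press's own z axis and vertical above 0.3 rad).
It also fails if it takes over 72 s, if anything falls off the work surface, if the arm or the gripper's body presses on something with over 40 N, if the wrist force passes 120 N, or if a joint passes its speed limit or range.

ROBOT

A 6-joint arm with a two-finger parallel gripper is mounted at the origin on the work surface. World frame = base frame: x ahead of the robot, y to its left, z up, the work surface at z = 0. Lengths are in mm, angles in rad, forces in N, time in s.
With the tool pointing down it reaches from about 275 to 1000 mm from the base axis. Payload 8.4 kg.
Tool frame: the origin (TCP) lies where the fingers leave the gripper's body, on its centre line; the fingertips stand 73 mm ahead of it and the grasp point (between the pads) lies 54 mm ahead of it (grip_point_offset is the distance from the TCP to the grasp point, in mm); z points along the fingers, y is the direction in which the jaws open and shut (so a half turn about z gives the same grasp; the last joint's range is limited). The gripper opens to 85 mm and grips with 20 to 120 N. Pads are 22 mm wide; open, the fingers measure 114 mm over their backs; the gripper's body (76 mm by 85 mm) begins 54 mm behind the grasp point. The pads swing forward as they close: fully open they stand 13 mm farther back than shut.
Start: joints at [-1.156, 0.353, 1.633, -0, 1.155, -0.002], TCP at [253.022, -571.497, 303.881] pointing down, gripper open.
Joint ranges: [-2.63, 2.63], [-0.92, 2.1], [0.06, 2.66], [-1.3, 4.44], [0, 2.69], [-3.02, 3.02]. Speed limits (rad/s): [2.22, 2.22, 2.79, 3.14, 3.14, 3.14].

INTERFACE

Orientations are given as [roll, pitch, yaw] about the fixed x, y, z axes, in that order (R = Rz(yaw) Ry(pitch) Rx(roll)).
In Python, from rig import sense, grab_frame, sign_off, grip_point_offset gives the robot as it stands. The module is installed in compiled form; this text tells all that it offers.
- The arm moves only by the tool drive_tool, never from a script. Its argument "targets" is one flat list of numbers, 7 for each row, row after row: the shift along the tool's x, y, z in m, then the turn, a rotation vector about the tool's x, y, z in rad, then the opening, from 0 (shut) to 1 (fully open). In form: [tx, ty, tz, wx, wy, wz, grip, tx, ty, tz, wx, wy, wz, grip, ...]. A call has 1 to 12 rows; each row is the pose to reach, as a shift and turn from the pose commanded when the call began, along the tool's axes at that moment; what a row does not reach only later rows make up. A row lasts 1/12 s, in which the tool goes at most 41.7 mm and 7.16 degrees, less where a joint would pass 70% of its speed; a pose out of reach is approached as far as the arm can. A call with a gripper value outside its range is refused whole. The fingers move at their own pace and stop on an object; "force" is the grip in N (left out, the last holds). Time passes only in rows, so rows that repeat a pose let the fingers close. It gives the time, the measured TCP pose, the force and the opening at its end, in the units of the state.
- sense(): the state, without advancing time (a new reading comes with each control period).
- grab_frame(name): name is "scene" or "top" or "wrist"; returns a dict with "color" (420x560x3 uint8, blue, green, red), "vertical_fov" (degrees; the focal length in pixels is half the picture's height over the tangent of half this angle, whatever the lens; pixels are square), "cx", "cy" (the principal point, pixels), "world_from_camera" (4x4, takes a point from camera to world coordinates). Camera axes: x right, y down, z forward; pixel columns grow to the right and rows downward; lengths in mm; the calibration is good to about 2 mm. A picture is of the moment at which its call begins. There is no depth.
- sign_off(): hands the job in, once; it reports no verdict.
The state is a dict: "clock": time; "qpos": joint angles; "qvel": joint speeds; "joint_efforts": joint torques, N m; "eef_pos": TCP position; "tcp_rot": TCP orientation; "contact_force": force on the tool from outside, world axes, zero at the start; "wrist_torque": the same for the moment, N m; "opening": opening from 0.0 (shut) to 1.0 (fully open).
Only numpy, scipy, OpenCV 4.12 (cv2) and the standard library are available. Lean on these libraries where they do the work, as an engineer would, in place of code of your own. Each camera call takes 0.05 s, during which the arm holds its last target. There are 200 camera calls.

## Working session

There is one attempt and no reset: what is moved stays moved. The work goes in short steps, Python scripts to look and compute and a tool call to move; the robot and the scene stay as the last step left them, time stands still between calls to the robot, and variables do not carry over. Pictures are saved under pics/ and viewed, about 8 in all and at most 12, crops included, and the job is handed in when it is done.

Besides the shell and the picture viewer there is one more tool, called after "Call:" as a command line: name --argument value ..., lists and objects as JSON in quotes. drive_tool: Moves the arm, as the interface text tells. Its arguments: {"type":"object","properties":{"targets":{"type":"array"},"force":{"type":"number"}},"required":["targets"]}

```bash
mkdir -p pics
python3 - <<'E'
from rig import *
import cv2,numpy as np
print(sense(),grip_point_offset)
for n in("scene","top"):
    f=grab_frame(n);cv2.imwrite(f"pics/{n}0.png",f["color"]);np.save(f"pics/{n}0.npy",f["world_from_camera"])
    print(n,f["vertical_fov"],f["cx"],f["cy"],f["world_from_camera"].round(3).tolist())
E
```

```text
{'clock': 0.0, 'qpos': array([-1.15639903e+00,  3.53641986e-01,  1.63413153e+00, -1.87335080e-05,
        1.15521236e+00, -2.41341935e-03]), 'qvel': array([ 2.60652164e-04, -3.33287080e-05, -2.64016501e-04, -2.92498685e-04,
       -1.62110511e-03, -1.52549394e-05]), 'joint_efforts': array([ 1.84504570e-03, -6.05237460e+01, -3.42065477e+01,  3.62529454e-05,
        9.09636612e-03,  1.20738005e-05]), 'eef_pos': array([ 252.86509451, -571.15033378,  303.16657837]), 'tcp_rot': array([-3.14019939e+00,  1.37658842e-05,  4.16818304e-01]), 'contact_force': array([-0.08537583,  0.30905327, -0.19733192]), 'wrist_torque': array([-0.01438321, -0.02226869, -0.04175937]), 'opening': 0.9942567817062832} 53.900000000000006
scene 44.541269035498274 278.0271571669491 210.71300430593152 [[-0.745, 0.525, -0.411, 1127.123], [0.667, 0.584, -0.463, 742.395], [-0.003, -0.619, -0.785, 1255.766], [0.0, 0.0, 0.0, 1.0]]
top 51.63160747468434 283.5250452877435 212.08093385172967 [[-0.019, -0.998, 0.062, 422.417], [-0.999, 0.021, 0.026, 36.459], [-0.027, -0.062, -0.998, 1556.296], [0.0, 0.0, 0.0, 1.0]]
```

View pics/scene0.png

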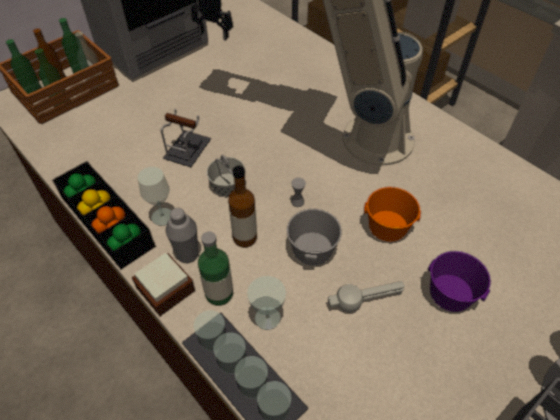

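View pics/top0.png

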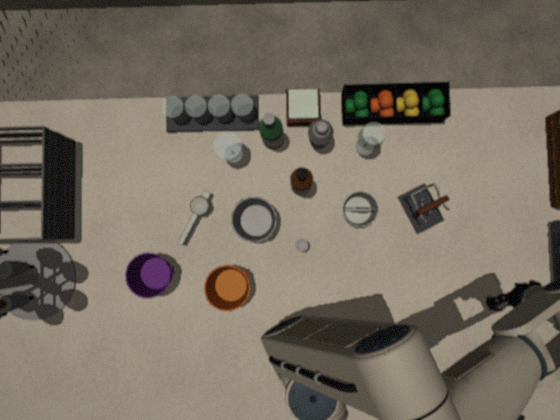

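```bash
cat > h.py <<'E'
import numpy as np,cv2
from rig import *
def cam(n):
    f=grab_frame(n); return f
def ray(f,u,v):
    F=f["color"].shape[0]/2/np.tan(np.radians(f["vertical_fov"]/2)); T=f["world_from_camera"]
    d=T[:3,:3]@np.array([(u-f["cx"])/F,(v-f["cy"])/F,1]); return T[:3,3],d/np.linalg.norm(d)
def onz(f,u,v,z):
    o,d=ray(f,u,v); return (o+d*(z-o[2])/d[2])
def proj(f,p):
    F=f["color"].shape[0]/2/np.tan(np.radians(f["vertical_fov"]/2)); T=f["world_from_camera"]
    c=T[:3,:3].T@(np.array(p)-T[:3,3]); return np.array([F*c[0]/c[2]+f["cx"],F*c[1]/c[2]+f["cy"]])
def tri(a,b): # closest point of two rays
    (o1,d1),(o2,d2)=a,b; s=np.linalg.lstsq(np.c_[d1,-d2],o2-o1,rcond=None)[0]
    p,q=o1+d1*s[0],o2+d2*s[1]; return (p+q)/2,np.linalg.norm(p-q)
E
python3 - <<'E'
from h import *
t=cam("top");s=cam("scene")
a=cv2.resize(t["color"][165:250,220:460],None,fx=3.3,fy=3.3,interpolation=cv2.INTER_CUBIC)
b=cv2.resize(s["color"][105:275,130:350],None,fx=3.5,fy=3.5,interpolation=cv2.INTER_CUBIC)
g=lambda i:(np.clip((i/255.)**.6,0,1)*255).astype(np.uint8)
cv2.imwrite("pics/c1.png",g(a));cv2.imwrite("pics/c2.png",g(b))
E
```

```text
(no output)
```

View pics/c1.png

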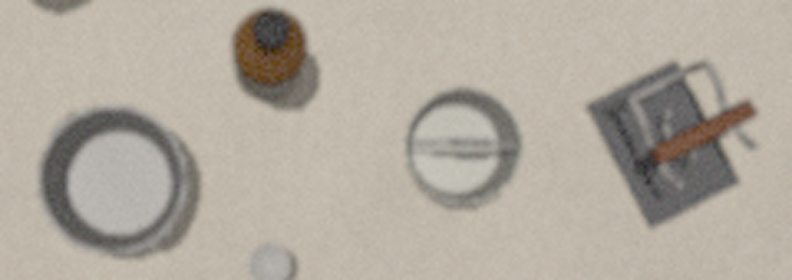

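View pics/c2.png

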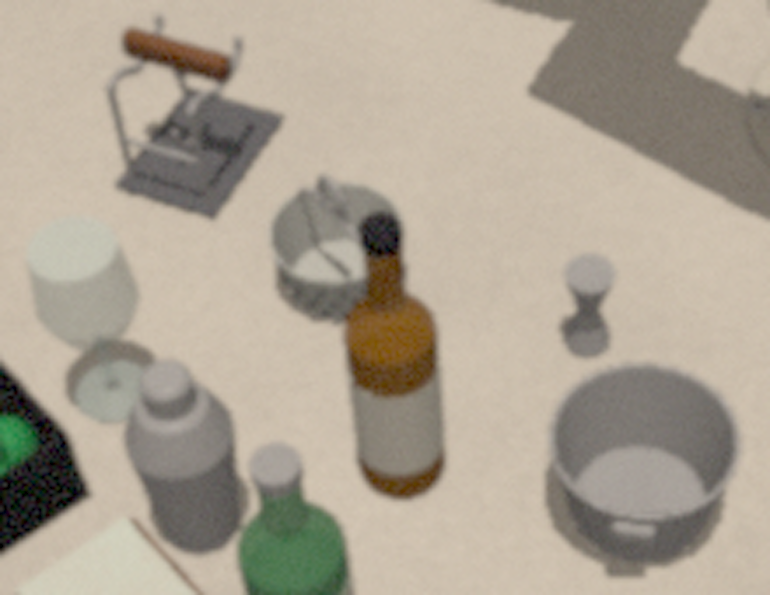

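The top view (220+u/3.3, 165+v/3.3) shows these bucket look-alikes: steel (255,220), orange (228,288) and purple (150,275). I choose the grey steel one, and the close crops confirm it, since it is grey and empty. The basket, with bail and ring, is at (358,209), its bail horizontal in the image, so the ring axis is about world x. The stand with the hook's brown bar is at (425,207), its prongs pointing to the robot's right side.

Run:
```python
from h import *
t=cam("top");s=cam("scene")
def bar(f,x0,x1,y0,y1):
    hsv=cv2.cvtColor(cv2.GaussianBlur(f["color"],(3,3),0),cv2.COLOR_BGR2HSV)[y0:y1,x0:x1]
    m=(((hsv[...,0]<12)|(hsv[...,0]>172))&(hsv[...,1]>95)).astype(np.uint8)
    n,l,st,c=cv2.connectedComponentsWithStats(m); k=1+np.argmax(st[1:,4])
    p=np.argwhere(l==k)[:,::-1].astype(np.float32); (cx,cy),wh,a=cv2.minAreaRect(p)
    b=cv2.boxPoints(((cx,cy),wh,a)); e=sorted([(b[i]+b[(i+1)%4])/2 for i in range(4)],key=lambda q:np.linalg.norm(q-[cx,cy]))[2:]
    c=p.mean(0)+[x0,y0]; print(st[k],c,wh); return c,[q+[x0,y0] for q in e]
ct,et=bar(t,395,460,175,240);cs,es=bar(s,155,205,105,140)
print("bar",tri(ray(t,*ct),ray(s,*cs)))
et.sort(key=lambda q:q[0]);E=[onz(t,*q,128) for q in et];d=E[0]-E[1];print("ends",E,"len",np.linalg.norm(d),"ang y",np.degrees(np.arctan2(d[1],d[0])), "onz",onz(t,*ct,128))
P=lambda u,v:(220+(u+.5)/3.3-.5,165+(v+.5)/3.3-.5)
S=lambda u,v:(130+(u+.5)/3.5-.5,105+(v+.5)/3.5-.5)
C=[onz(t,*P(*q),8) for q in((587,103),(677,63),(738,183),(652,227))]
print("stand",np.mean(C,0),"x-dir",np.degrees(np.arctan2(*((C[0]+C[1]-C[2]-C[3])[1::-1]))))
print("basket rim",onz(t,*P(463.5,148),68),"floor",onz(t,*P(455,147),3))
print("bucket rim",onz(t,*P(113,180),95),"floor",onz(t,*P(119,183),5),"scene floor",onz(s,*S(640,498),5))
print("bottle",tri(ray(t,*P(270,28)),ray(s,*S(380,218))),"jig",tri(ray(t,*P(273,262)),ray(s,*S(590,270))))
print("bail",[onz(t,*P(*q),68) for q in((412,148),(520,150))])
```

```text
[ 22  21  31  18 177] [431.45762634 205.3446331 ] (5.813776969909668, 33.541019439697266)
[ 11   9  29  14 185] [180.47027016 120.23243237] (29.966064453125, 6.941291809082031)
bar (array([ 523.74899609, -410.1248934 ,  130.88704182]), np.float64(1.2958699288959223))
ends [array([ 500.6652628 , -363.74375299,  128.        ]), array([ 547.75597075, -462.93440981,  128.        ])] len 109.80128039793621 ang y 115.39600334410255 onz [ 523.46417358 -410.57100865  128.        ]
stand [ 522.51374001 -409.85483844    8.        ] x-dir 25.05614872757135
basket rim [ 518.62377284 -186.90159439   68.        ] floor [ 524.10274203 -187.53356049    3.        ]
bucket rim [491.59783632 175.129349    95.        ] floor [492.46429095 177.18937277   5.        ] scene floor [487.44999551 174.49832685   5.        ]
bottle (array([612.41607632,  14.39579673, 310.15206539]), np.float64(1.6173340071671065)) jig (array([402.86107658,  15.42493508,  96.23944674]), np.float64(5.651927775897412))
bail [array([ 519.7450921 , -133.70878147,   68.        ]), array([ 515.32139217, -245.07172188,   68.        ])]
```

```bash
cat >> h.py <<'E'
from scipy.spatial.transform import Rotation as Ro
def down(yawdeg,tilt=0): # tool pose for a hook at yaw, tilted (deg) about hook y
    return Ro.from_euler('z',yawdeg,degrees=True)*Ro.from_euler('y',tilt,degrees=True)*Ro.from_euler('z',90,degrees=True)*Ro.from_euler('x',180,degrees=True)
def delta(p,R,s=None):
    s=s or sense(); R0=Ro.from_euler('xyz',s["tcp_rot"])
    return np.r_[R0.inv().apply(np.array(p)-s["eef_pos"])/1000,(R0.inv()*R).as_rotvec()].round(4).tolist()
E
python3 -c "
from h import *
print(delta([523,-410,300],down(25.3)))"
```

```text
[0.3123, -0.0382, 0.0037, -0.0004, -0.0004, -1.5956]
```

Call:
drive_tool --targets '[0.3123, -0.0382, 0.004, 0, 0, -1.5956, 0.7, 0.3123, -0.0382, 0.004, 0, 0, -1.5956, 0.7, 0.3123, -0.0382, 0.004, 0, 0, -1.5956, 0.7, 0.3123, -0.0382, 0.004, 0, 0, -1.5956, 0.7, 0.3123, -0.0382, 0.004, 0, 0, -1.5956, 0.7, 0.3123, -0.0382, 0.004, 0, 0, -1.5956, 0.7, 0.3123, -0.0382, 0.004, 0, 0, -1.5956, 0.7, 0.3123, -0.0382, 0.004, 0, 0, -1.5956, 0.7, 0.3123, -0.0382, 0.004, 0, 0, -1.5956, 0.7, 0.3123, -0.0382, 0.004, 0, 0, -1.5956, 0.7, 0.3123, -0.0382, 0.004, 0, 0, -1.5956, 0.7, 0.3123, -0.0382, 0.004, 0, 0, -1.5956, 0.7]'

```text
clock: 1.3
eef_pos: [523.4, -409.8, 299.7]
tcp_rot: [-3.141, -0.0, 1.924]
contact_force: [-0.0, 0.1, 0.2]
opening: 0.698
```

```bash
python3 -c "
from h import *
print(sense()['eef_pos'],np.degrees(sense()['tcp_rot']),sense()['qpos'],delta([523,-410,300],down(25.3)))
f=cam('wrist');cv2.imwrite('pics/w1.png',f['color'])
for n,p in dict(bar=[523,-410,128],ringtop=[519,-187,134]).items(): print(n,proj(f,p))
"
```

```text
[ 523.38866563 -409.78154504  299.66371994] [-1.79987462e+02 -1.59797167e-02  1.10220270e+02] [-6.66491355e-01  4.18062530e-01  1.54589943e+00 -4.36143061e-05
  1.17798290e+00 -1.01938497e+00] [-0.0001, -0.0004, -0.0003, -0.0002, -0.0003, -0.0887]
bar [280.36842539 215.00944116]
ringtop [ 421.1148821  -165.44246467]
```

View pics/w1.png

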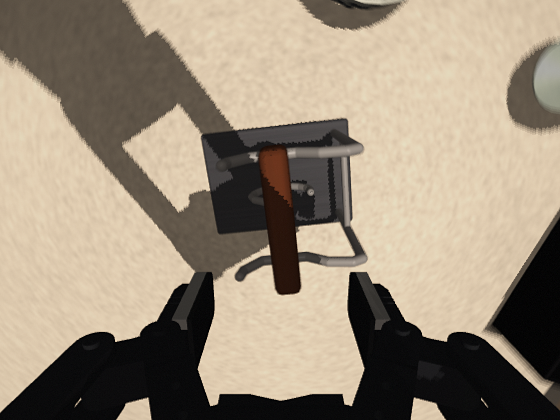

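The wrist view shows the bar from (274,150) to (288,293), its middle about (281,221), with the tip wire at (310,191) on the side of the stand's uprights.

```bash
python3 -c "
from h import *
f=cam('wrist')
hsv=cv2.cvtColor(f['color'],cv2.COLOR_BGR2HSV)
m=(((hsv[...,0]<12)|(hsv[...,0]>172))&(hsv[...,1]>120)).astype(np.uint8); m[320:]=0;m[:130]=0
n,l,st,c=cv2.connectedComponentsWithStats(m);k=1+np.argmax(st[1:,4]);print(st[k],c[k])
p=np.argwhere(l==k)[:,::-1].astype(np.float32);r=cv2.minAreaRect(p);print(r)
b=cv2.boxPoints(r);w=np.array([onz(f,*q,141) for q in b]);print(w.round(1),w.mean(0))
print('c@128',onz(f,*r[0],128))
e=sorted([(w[(i+1)%4]-w[i]) for i in range(4)],key=np.linalg.norm);print(np.linalg.norm(e[0]),np.linalg.norm(e[3]),np.degrees(np.arctan2(e[3][1],e[3][0])))
"
```

```text
[ 260  144   40  150 4061] [279.94582615 217.09554297]
((279.4931335449219, 218.917236328125), (149.23272705078125, 29.398101806640625), 85.2363510131836)
[[ 491.6 -367.   141. ]
 [ 508.7 -358.9  141. ]
 [ 556.5 -457.1  141. ]
 [ 536.9 -466.7  141. ]] [ 523.43038931 -412.43648399  141.        ]
c@128 [ 523.35654562 -413.17241962  128.        ]
18.92616734238655 109.46199982247235 114.4112931698616
```

```bash
python3 -c "
from h import *
print(delta([523.4,-411.5,181],down(24.9)))"
```

```text
[-0.0015, -0.0003, 0.1188, -0.0001, -0.0002, -0.0861]
```

Call:
drive_tool --targets '[-0.0015, 0, 0.02, 0, 0, -0.086, 0.55, -0.0015, 0, 0.05, 0, 0, -0.086, 0.55, -0.0015, 0, 0.08, 0, 0, -0.086, 0.55, -0.0015, 0, 0.105, 0, 0, -0.086, 0.55, -0.0015, 0, 0.119, 0, 0, -0.086, 0.55, -0.0015, 0, 0.119, 0, 0, -0.086, 0.55, -0.0015, 0, 0.119, 0, 0, -0.086, 0, -0.0015, 0, 0.119, 0, 0, -0.086, 0, -0.0015, 0, 0.119, 0, 0, -0.086, 0, -0.0015, 0, 0.119, 0, 0, -0.086, 0, -0.0015, 0, 0.119, 0, 0, -0.086, 0, -0.0015, 0, 0.119, 0, 0, -0.086, 0]' --force 70

```text
clock: 2.4
eef_pos: [524.5, -412.3, 182.8]
tcp_rot: [3.14, 0.003, 2.003]
contact_force: [-0.8, 0.5, 6.9]
opening: 0.223
```

```bash
python3 -c "
from h import *
s=sense();print(s['eef_pos'],np.degrees(s['tcp_rot']),s['contact_force'],s['wrist_torque'],s['opening'])
print(delta([523.4,-411.5,340],down(24.9)))"
```

```text
[ 524.49642037 -412.27011734  182.81371721] [1.79916447e+02 1.72427692e-01 1.14735803e+02] [-0.76260669  0.52008359  6.85668715] [-0.05240143  0.03727385 -0.02095297] 0.22295401916344967
[0.0007, -0.0004, -0.1572, 0.0015, 0.003, -0.0029]
```

Call:
drive_tool --targets '[0, 0, -0.015, 0, 0, 0, 0, 0, 0, -0.04, 0, 0, 0, 0, 0, 0, -0.07, 0, 0, 0, 0, 0, 0, -0.1, 0, 0, 0, 0, 0, 0, -0.13, 0, 0, 0, 0, 0, 0, -0.155, 0, 0, 0, 0, 0, 0, -0.165, 0, 0, 0, 0, 0, 0, -0.165, 0, 0, 0, 0]'

```text
clock: 3.07
eef_pos: [524.3, -412.1, 348.9]
tcp_rot: [3.139, 0.004, 2.003]
contact_force: [-0.9, 0.1, -1.6]
opening: 0.218
```

```bash
python3 -c "
from h import *
s=sense();print(s['eef_pos'],np.degrees(s['tcp_rot']),s['contact_force'],s['opening'])
print(delta([440,-190,345],down(-2)))"
```

```text
[ 524.34413302 -412.09828492  348.9428173 ] [179.87193664   0.25291928 114.74706441] [-0.93709452  0.09115282 -1.56851022] 0.21778611173414544
[0.237, 0.0164, 0.0029, 0.0032, 0.0038, 0.4668]
```

Call:
drive_tool --targets '[0.03, 0.002, 0.003, 0.003, 0.004, 0.08, 0, 0.06, 0.004, 0.003, 0.003, 0.004, 0.16, 0, 0.09, 0.006, 0.003, 0.003, 0.004, 0.24, 0, 0.12, 0.008, 0.003, 0.003, 0.004, 0.32, 0, 0.15, 0.01, 0.003, 0.003, 0.004, 0.4, 0, 0.18, 0.013, 0.003, 0.003, 0.004, 0.467, 0, 0.21, 0.015, 0.003, 0.003, 0.004, 0.467, 0, 0.237, 0.0164, 0.003, 0.003, 0.004, 0.467, 0, 0.237, 0.0164, 0.003, 0.003, 0.004, 0.467, 0, 0.237, 0.0164, 0.003, 0.003, 0.004, 0.467, 0]'

```text
clock: 3.9
eef_pos: [438.3, -188.2, 341.4]
tcp_rot: [-3.136, -0.004, 1.537]
contact_force: [0.8, -0.9, -1.2]
opening: 0.223
```

```bash
python3 -c "
from h import *
s=sense();print(s['eef_pos'],np.degrees(s['tcp_rot']),s['contact_force'],s['qpos'])
W=cam('wrist');t=cam('top');S=cam('scene')
np.save('pics/f2.npy',np.array([W,t,S],dtype=object),allow_pickle=True)
R=down(-2);
a=W['color']; 
b=cv2.resize(t['color'][175:245,320:405],None,fx=6,fy=6,interpolation=cv2.INTER_CUBIC)
c=cv2.resize(S['color'][130:215,180:280],None,fx=6,fy=6,interpolation=cv2.INTER_CUBIC)
g=lambda i:(np.clip((i/255.)**.6,0,1)*255).astype(np.uint8)
o=np.zeros((600,800,3),np.uint8); q=cv2.resize(b,(400,329)); o[:329,:400]=q; q=cv2.resize(c,(400,340));o[:340,400:]=q
q=cv2.resize(a,None,fx=.6,fy=.6); o[345:345+252,:336]=q
cv2.imwrite('pics/w2a.png',g(o)); cv2.imwrite('pics/w2.png',g(a))
"
```

```text
[ 438.2731589  -188.18788407  341.41008009] [-179.66247517   -0.22560466   88.09173755] [ 0.79250371 -0.91095218 -1.24708708] [-4.09571679e-01  8.39055660e-02  1.89204649e+00  1.62452554e-03
  1.17256673e+00 -3.76912970e-01]
```

View pics/w2.png

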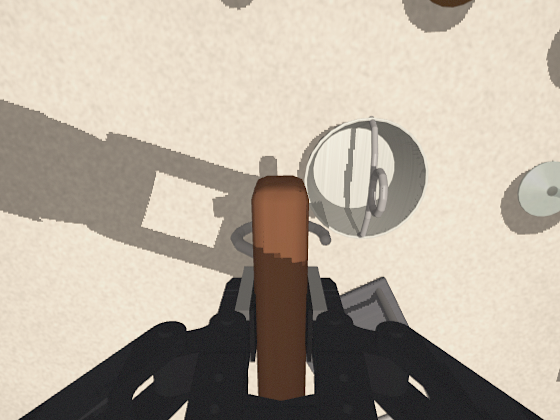

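View pics/w2a.png

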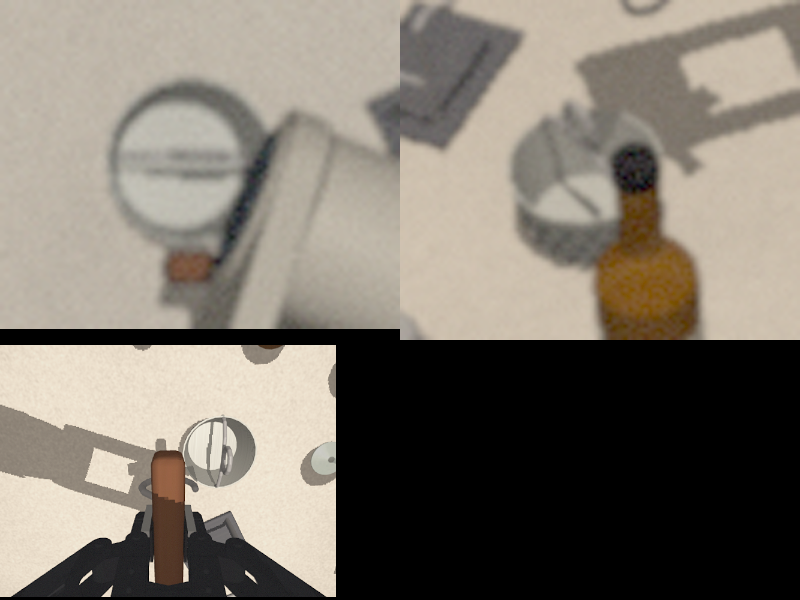

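Wrist picture: the basket rim is centred near (366,177), the bail feet are at (373,119) and (361,235), the ring is around (380,190), and the hook tip is at about (327,240). The other pictures show the basket upright and undisturbed.

```bash
python3 -c "
from h import *
f=np.load('pics/f2.npy',allow_pickle=True)[0]
a=onz(f,373,119,66);b=onz(f,361,235,66);print(a,b,(a+b)/2,np.degrees(np.arctan2(*(a-b)[1::-1])))
print('rim c',onz(f,366.5,177,68)); print('rim x ext',onz(f,307,177,68),onz(f,426,177,68))
m=[519,-187.5]
for z in(134,112,94):print(z,proj(f,[*m,z]))
s=dict(eef_pos=np.array([438.27,-188.19,341.41]))
R=Ro.from_euler('xyz',[-179.66,-.2256,88.09],degrees=True)
for h in(54,55,57): 
  # hook frame axes: hook x = ?, from down(): tool->hook
  H=R*(down(0)).inv(); o=np.array(s['eef_pos'])-H.apply([0,0,h]); print(h,'tip',proj(f,o+H.apply([27.6,0,-75])),'bowl',proj(f,o+H.apply([0,0,-108])),'end top',proj(f,o+H.apply([0,55,13])))
"
```

```text
[ 526.37231443 -128.70425671   66.        ] [ 519.44403048 -246.76279826   66.        ] [ 522.90817246 -187.73352748   66.        ] 86.64144026190657
rim c [ 522.11967865 -184.18391269   68.        ]
rim x ext [ 463.05766746 -182.27042633   68.        ] [ 581.07056534 -186.09379885   68.        ]
134 [380.80111375 198.11306299]
112 [374.14545911 191.39663889]
94 [369.33584905 186.5431147 ]
54 tip [326.05877713 236.92131916] bowl [280.75626894 219.15965583] end top [281.07152684 181.38747335]
55 tip [325.85758676 236.30662415] bowl [280.75500286 218.69138363] end top [281.06618192 180.6914755 ]
57 tip [325.46048183 235.09335324] bowl [280.75249971 217.76557135] end top [281.05575384 179.3335632 ]
```

```bash
cat > path.py <<'E'
from h import *
ph=np.radians(np.linspace(10.3,-180,120)); arc=np.c_[28*np.cos(ph),-80+28*np.sin(ph)]
sh=np.r_[[[-28+28*t,-80+36*t] for t in np.linspace(0,1,20)],[[0,-44+44*t] for t in np.linspace(0,1,20)]]
W=np.r_[arc,sh]
def rot(p,th): c,s=np.cos(th),np.sin(th); return np.c_[c*p[:,0]+s*p[:,1],-s*p[:,0]+c*p[:,1]]
obs=[(0,130.5,3.5),(0,93.5,3.5),(0,87,3)]
def clear(o,th):
    w=rot(W,th)+o; return [round(np.hypot(*(w-[x,z]).T).min()-r-3.5,1) for x,z,r in obs]
def origin(phi,th,zc,x=0):
    q=rot(np.array([[28*np.cos(phi),-80+28*np.sin(phi)]]),th)[0]; return np.array([x,zc])-q
E
python3 - <<'E'
from path import *
rows=[(10.3,25,112,-45),(10.3,25,112,-22),(10.3,25,112,-8),(10.3,25,112,0),(-5,25,112,0),(-25,24,112,0),(-45,20,113,0),(-65,12,115,0),(-90,0,118,0)]
for f,t,z,x in rows:
    o=origin(np.radians(f),np.radians(t),z,x); print(f,t,z,x,o.round(1),clear(o,np.radians(t)),"lowest",(rot(W,np.radians(t))+o)[:,1].min().round(1))
E
```

```text
10.3 25 112 -45 [-38.3 191.6] [np.float64(41.7), np.float64(41.5), np.float64(44.4)] lowest 91.1
10.3 25 112 -22 [-15.3 191.6] [np.float64(21.7), np.float64(20.4), np.float64(24.2)] lowest 91.1
10.3 25 112 -8 [ -1.3 191.6] [np.float64(13.2), np.float64(8.4), np.float64(13.1)] lowest 91.1
10.3 25 112 0 [  6.7 191.6] [np.float64(11.5), np.float64(2.3), np.float64(7.5)] lowest 91.1
-5 25 112 0 [  9.6 198.5] [np.float64(4.9), np.float64(5.5), np.float64(11.4)] lowest 98.0
-25 24 112 0 [ 14.2 206.2] [np.float64(2.7), np.float64(8.7), np.float64(15.2)] lowest 105.1
-45 20 113 0 [ 15.5 213.6] [np.float64(6.8), np.float64(11.4), np.float64(18.2)] lowest 110.4
-65 12 115 0 [ 10.3 220.5] [np.float64(7.6), np.float64(14.2), np.float64(21.1)] lowest 114.3
-90 0 118 0 [ -0. 226.] [np.float64(5.5), np.float64(17.5), np.float64(24.5)] lowest 118.0
```

Run:
```python
from path import *
for T in (35,45):
  rows=[(10.3,T,113,-30),(10.3,T,113,-10),(10.3,T,113,0),(-5,T,111,0),(-25,T*.9,110,0),(-45,T*.7,111,0),(-65,T*.4,114,0),(-90,0,118,0)]
  for f,t,z,x in rows:
    o=origin(np.radians(f),np.radians(t),z,x); print(f,t,z,x,o.round(1),[float(c) for c in clear(o,np.radians(t))],"lowest",(rot(W,np.radians(t))+o)[:,1].min().round(1))
```

```text
10.3 35 113 -30 [ -9.6 190.2] [27.7, 28.6, 32.5] lowest 96.7
10.3 35 113 -10 [ 10.4 190.2] [13.2, 12.2, 17.2] lowest 96.7
10.3 35 113 0 [ 20.4 190.2] [10.5, 5.3, 11.0] lowest 96.7
-5 35 111 0 [ 24.4 194.5] [6.8, 6.5, 12.7] lowest 101.0
-25 31.5 110 0 [ 26.3 201.6] [5.9, 7.7, 14.4] lowest 105.3
-45 24.5 111 0 [ 23.4 210. ] [9.1, 9.8, 16.7] lowest 109.2
-65 14.0 114 0 [ 14.  219.1] [8.8, 13.3, 20.3] lowest 113.5
-90 0 118 0 [ -0. 226.] [5.5, 17.5, 24.5] lowest 118.0
10.3 45 113 -30 [  3.5 185.5] [27.7, 28.8, 33.1] lowest 100.9
10.3 45 113 -10 [ 23.5 185.5] [13.2, 13.4, 18.9] lowest 100.9
10.3 45 113 0 [ 33.5 185.5] [10.5, 7.3, 13.3] lowest 100.9
-5 45 111 0 [ 38.6 189. ] [7.9, 7.9, 14.4] lowest 104.5
-25 40.5 110 0 [ 40.3 196.3] [8.5, 8.6, 15.4] lowest 107.5
-45 31.499999999999996 111 0 [ 35.3 206.4] [10.9, 10.2, 17.1] lowest 110.2
-65 18.0 114 0 [ 21.3 217.9] [9.2, 13.4, 20.4] lowest 113.8
-90 0 118 0 [ -0. 226.] [5.5, 17.5, 24.5] lowest 118.0
```

```bash
cat >> path.py <<'E'
RING=np.array([522.5,-187.]); YAW=-3.
def hp(ox,oz,th,h=54,dy=0):
    H=Ro.from_euler('z',YAW,degrees=True)*Ro.from_euler('y',th,degrees=True)
    o=np.r_[RING,0]+Ro.from_euler('z',YAW,degrees=True).apply([ox,dy,oz]); return o+H.apply([0,0,h]),down(YAW,th)
E
python3 - <<'E'
from path import *
s=sense();print(s['eef_pos'],np.degrees(s['tcp_rot']),hp(-26,200,35)[0])
print(delta(*hp(-26,200,35)))
E
```

```text
[ 439.44491885 -189.95031886  342.11187622] [-179.73306522   -0.18748505   87.97927063] [ 527.46631206 -187.26027339  244.23421039]
[0.0055, 0.0883, 0.0975, 0.6062, 0.0021, 0.0175]
```

Call:
drive_tool --targets '[0.001, 0.011, 0.005, 0.075, 0, 0.0175, 0, 0.0015, 0.022, 0.015, 0.15, 0, 0.0175, 0, 0.002, 0.033, 0.03, 0.225, 0, 0.0175, 0, 0.003, 0.044, 0.045, 0.3, 0, 0.0175, 0, 0.0035, 0.055, 0.06, 0.375, 0, 0.0175, 0, 0.004, 0.066, 0.072, 0.45, 0.001, 0.0175, 0, 0.005, 0.077, 0.085, 0.53, 0.002, 0.0175, 0, 0.0055, 0.0883, 0.0975, 0.606, 0.002, 0.0175, 0, 0.0055, 0.0883, 0.0975, 0.606, 0.002, 0.0175, 0, 0.0055, 0.0883, 0.0975, 0.606, 0.002, 0.0175, 0]'

```text
clock: 4.88
eef_pos: [527.7, -187.2, 242.5]
tcp_rot: [-2.53, -0.001, 1.518]
contact_force: [0.2, -0.5, 0.2]
opening: 0.221
```

Run:
```python
from path import *
s=sense();print(s['eef_pos'],np.degrees(s['tcp_rot']),s['contact_force'],s['opening'])
print(delta(*hp(-26,200,35)),delta(*hp(-20,190.5,35)))
W=cam('wrist');S=cam('scene');t=cam('top')
np.save('pics/f3.npy',np.array([W,t,S],dtype=object),allow_pickle=True)
g=lambda i:(np.clip((i/255.)**.6,0,1)*255).astype(np.uint8)
o=np.zeros((600,800,3),np.uint8)
o[:420,:560]=W['color']; o[420:600,:212]=cv2.resize(S['color'][130:215,180:280],(212,180));
o[0:240,560:]=cv2.resize(t['color'][165:245,330:410],(240,240),interpolation=cv2.INTER_CUBIC)
o[240:480,560:]=cv2.resize(S['color'][130:210,190:270],(240,240),interpolation=cv2.INTER_CUBIC)
cv2.imwrite('pics/w3.png',g(o))
```

```text
[ 527.65437004 -187.24656518  242.45349296] [-1.44931203e+02 -4.65572443e-02  8.70036330e+01] [ 0.16704049 -0.45680291  0.20501175] 0.22132833306218103
[-0.0, -0.0012, -0.0013, -0.0012, -0.0006, 0.0005] [-0.0, 0.0092, 0.003, -0.0012, -0.0006, 0.0005]
```

View pics/w3.png

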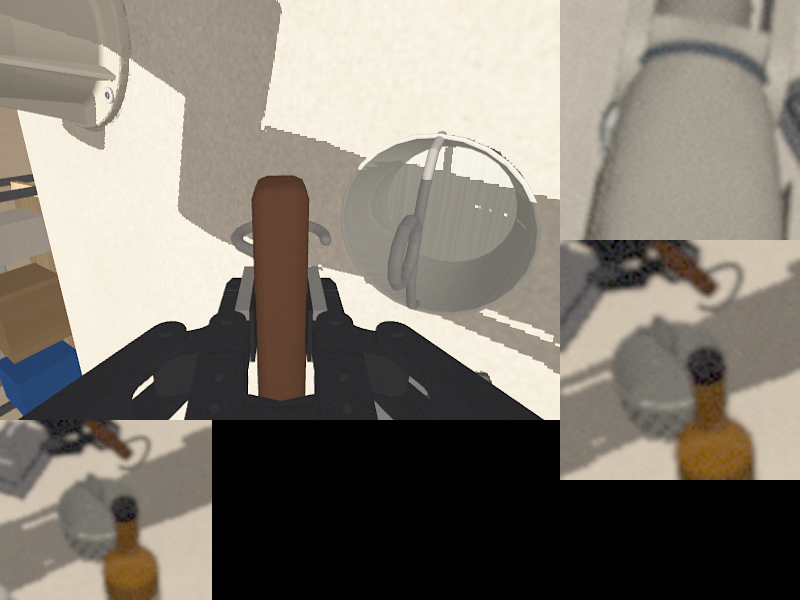

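Wrist view: ring centre ≈(404,252), hook tip ≈(326,239), bail feet (440,137) and (413,305). The scene insets show the basket untouched.

Run:
```python
from path import *
f3=np.load('pics/f3.npy',allow_pickle=True)[0];f2=np.load('pics/f2.npy',allow_pickle=True)[0]
print('ring',tri(ray(f3,404.5,252),ray(f2,380,191)))
print('pred f3',proj(f3,[522.5,-187,112]),'f2',proj(f2,[522.5,-187,112]))
print('bail feet pred',[proj(f3,np.r_[RING,66]+Ro.from_euler('z',YAW,degrees=True).apply([0,d,0])) for d in(60,-60)])
s=sense();H=Ro.from_euler('xyz',s['tcp_rot'])*down(0).inv()
for h in(52,54,56):print('tip',h,proj(f3,s['eef_pos']-H.apply([0,0,h])+H.apply([27.6,0,-75])))
```

```text
ring (array([ 522.48805851, -185.79682554,  117.9375927 ]), np.float64(0.1325204121676007))
pred f3 [407.57746083 250.25476346] f2 [378.17857066 190.71915639]
bail feet pred [array([441.11442972, 133.83720407]), array([416.92754767, 305.66136511])]
tip 52 [323.81229814 240.28984459]
tip 54 [323.43935586 239.01260365]
tip 56 [323.07304514 237.75807428]
```

Run:
```python
from path import *
rows=[(10.3,35,113,-38),(10.3,35,113,-29),(10.3,35,113,-20),(10.3,35,113,-14),(10.3,35,113,-8),(10.3,35,113,-3),(6,35,113,0),(0,35,112,0),(-5,35,111,0),(-12,34,111,0)]
for f,t,z,x in rows:
    o=origin(np.radians(f),np.radians(t),z,x); print(*[round(v,4) for v in delta(*hp(o[0],o[1],t))],sep=', ')
```

```text
0.0, 0.0138, 0.0045, 0.0037, 0.0002, -0.0006
0.0, 0.0212, -0.0007, 0.0037, 0.0002, -0.0006
0.0, 0.0286, -0.0058, 0.0037, 0.0002, -0.0006
0.0, 0.0335, -0.0092, 0.0037, 0.0002, -0.0006
0.0, 0.0385, -0.0127, 0.0037, 0.0002, -0.0006
0.0, 0.0426, -0.0155, 0.0037, 0.0002, -0.0006
0.0, 0.0448, -0.0193, 0.0037, 0.0002, -0.0006
0.0, 0.0452, -0.0214, 0.0037, 0.0002, -0.0006
0.0, 0.0459, -0.023, 0.0037, 0.0002, -0.0006
0.0, 0.0439, -0.0259, -0.0138, 0.0002, -0.0006
```

Call:
drive_tool --targets '[0, 0.0138, 0.0045, 0.004, 0, 0, 0, 0, 0.0212, -0.0007, 0.004, 0, 0, 0, 0, 0.0286, -0.0058, 0.004, 0, 0, 0, 0, 0.0335, -0.0092, 0.004, 0, 0, 0, 0, 0.0385, -0.0127, 0.004, 0, 0, 0, 0, 0.0426, -0.0155, 0.004, 0, 0, 0, 0, 0.0426, -0.0155, 0.004, 0, 0, 0]'

```text
clock: 5.62
eef_pos: [572.1, -189.0, 233.6]
tcp_rot: [-2.529, 0.0, 1.519]
contact_force: [-0.1, 0.8, -1.8]
opening: 0.221
```

Run:
```python
from path import *
s=sense();print(s['eef_pos'],np.degrees(s['tcp_rot']),s['contact_force'],s['opening'])
W=cam('wrist');o=origin(np.radians(10.3),np.radians(35),113,-3);print(hp(o[0],o[1],35)[0])
cv2.imwrite('pics/w4.png',(np.clip((W['color']/255.)**.6,0,1)*255).astype(np.uint8)[100:360,150:500].repeat(2,0).repeat(2,1))
rows=[(6,35,113,0),(0,35,112,0),(-5,35,111,0),(-12,34,111,0),(-18,33,110.5,0),(-25,31.5,110,0),(-35,28,110.5,0),(-45,24.5,111,0),(-55,19.5,112,0),(-65,14,114,0),(-78,7,116,0),(-90,0,117,0)]
for f,t,z,x in rows:
    o=origin(np.radians(f),np.radians(t),z,x); print(*[round(v,4) for v in delta(*hp(o[0],o[1],t))],sep=', ')
```

```text
[ 572.09041677 -189.03425235  233.62684257] [-1.44898163e+02  2.09873781e-02  8.70337956e+01] [-0.08419188  0.83708368 -1.78633973] 0.22102840901299853
[ 570.85465418 -189.53416004  234.466652  ]
-0.0006, 0.0011, -0.0043, -0.0026, 0.0005, 0.0003
-0.0006, 0.0015, -0.0064, -0.0026, 0.0005, 0.0003
-0.0006, 0.0021, -0.008, -0.0026, 0.0005, 0.0003
-0.0006, 0.0002, -0.0109, -0.02, 0.0005, 0.0003
-0.0006, -0.0013, -0.0128, -0.0375, 0.0005, 0.0003
-0.0006, -0.0036, -0.0147, -0.0637, 0.0005, 0.0003
-0.0006, -0.0107, -0.0173, -0.1247, 0.0004, 0.0003
-0.0006, -0.0175, -0.0191, -0.1858, 0.0004, 0.0003
-0.0006, -0.028, -0.0192, -0.2731, 0.0004, 0.0003
-0.0006, -0.0399, -0.0184, -0.3691, 0.0004, 0.0004
-0.0006, -0.0538, -0.0153, -0.4913, 0.0004, 0.0004
-0.0006, -0.0663, -0.009, -0.6134, 0.0004, 0.0004
```

View pics/w4.png

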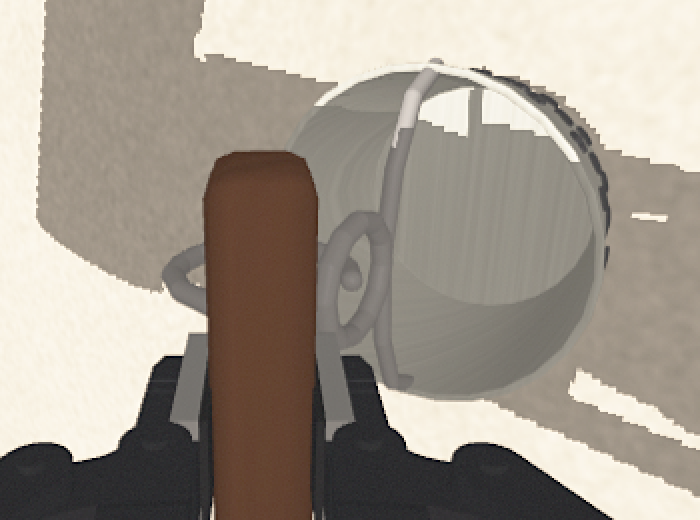

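The tip (352,280 in the 2x crop) lies in the middle of the ring's hole. I'll follow the curve in.

Call:
drive_tool --targets '[0, 0.0011, -0.0043, -0.0026, 0, 0, 0, 0, 0.0015, -0.0064, -0.0026, 0, 0, 0, 0, 0.0021, -0.008, -0.0026, 0, 0, 0, 0, 0.0002, -0.0109, -0.02, 0, 0, 0, 0, -0.0013, -0.0128, -0.0375, 0, 0, 0, 0, -0.0036, -0.0147, -0.0637, 0, 0, 0, 0, -0.0107, -0.0173, -0.1247, 0, 0, 0, 0, -0.0175, -0.0191, -0.1858, 0, 0, 0, 0, -0.028, -0.0192, -0.2731, 0, 0, 0, 0, -0.04, -0.0184, -0.3691, 0, 0, 0, 0, -0.0538, -0.0153, -0.4913, 0, 0, 0, 0, -0.0663, -0.009, -0.6134, 0, 0, 0]'

```text
clock: 6.67
eef_pos: [522.3, -186.6, 280.7]
tcp_rot: [3.133, 0.002, 1.519]
contact_force: [-0.3, 0.2, -1.4]
opening: 0.225
```

Run:
```python
from path import *
for i in range(3): cam('wrist')
s=sense();print(s['eef_pos'],np.degrees(s['tcp_rot']),s['contact_force'],s['opening'])
print(delta(*hp(0,225,0)),delta(*hp(0,230,0)))
W=cam('wrist');np.save('pics/f5.npy',np.array([W],dtype=object),allow_pickle=True)
print('bowl',proj(W,[*RING,117]))
```

```text
[ 519.35638319 -186.16309873  280.01570924] [1.79967995e+02 2.09974653e-02 8.69446029e+01] [-0.23247503 -0.11345131 -1.37558925] 0.22351076825243496
[-0.0007, 0.0032, 0.001, 0.0006, 0.0004, -0.001] [-0.0007, 0.0032, -0.004, 0.0006, 0.0004, -0.001]
bowl [285.17034574 219.51981885]
```

Call:
drive_tool --targets '[0, 0.002, -0.002, 0, 0, 0, 0, 0, 0.003, -0.004, 0, 0, 0, 0, 0, 0.003, -0.006, 0, 0, 0, 0, 0, 0.003, -0.008, 0, 0, 0, 0, 0, 0.003, -0.01, 0, 0, 0, 0, 0, 0.003, -0.013, 0, 0, 0, 0, 0, 0.003, -0.016, 0, 0, 0, 0, 0, 0.003, -0.02, 0, 0, 0, 0, 0, 0.003, -0.025, 0, 0, 0, 0, 0, 0.003, -0.03, 0, 0, 0, 0]'

```text
clock: 7.7
eef_pos: [525.1, -186.6, 309.4]
tcp_rot: [-3.141, 0.0, 1.519]
contact_force: [-0.0, -0.6, -3.1]
opening: 0.227
```

Run:
```python
from path import *
W=cam('wrist')
s=sense();print(s['clock'],s['eef_pos'],np.degrees(s['tcp_rot']),s['contact_force'],s['wrist_torque'],s['opening'])
cv2.imwrite('pics/w5.png',(np.clip((W['color']/255.)**.6,0,1)*255).astype(np.uint8))
```

```text
7.75 [ 525.59298739 -186.76236904  310.57578182] [1.79936789e+02 3.67222332e-02 8.70188587e+01] [ 1.25670023 -0.02962919 -1.57970918] [ 0.00163085 -0.0599954  -0.00037478] 0.22407287914598378
```

View pics/w5.png

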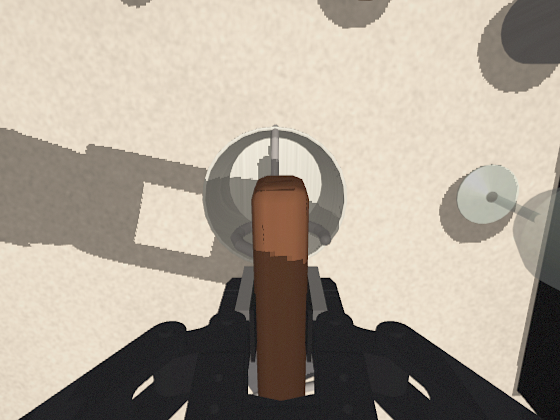

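Basket hangs centred below the hook (rim around (273,195)). I'll lift it further.

Call:
drive_tool --targets '[0, 0, -0.004, 0, 0, 0, 0, 0, 0, -0.012, 0, 0, 0, 0, 0, 0, -0.022, 0, 0, 0, 0, 0, 0, -0.034, 0, 0, 0, 0, 0, 0, -0.046, 0, 0, 0, 0, 0, 0, -0.058, 0, 0, 0, 0, 0, 0, -0.07, 0, 0, 0, 0, 0, 0, -0.082, 0, 0, 0, 0, 0, 0, -0.093, 0, 0, 0, 0, 0, 0, -0.101, 0, 0, 0, 0, 0, 0, -0.105, 0, 0, 0, 0, 0, 0, -0.105, 0, 0, 0, 0]'

```text
clock: 8.75
eef_pos: [525.5, -186.7, 415.0]
tcp_rot: [3.141, 0.001, 1.519]
contact_force: [0.3, -0.1, -3.8]
opening: 0.222
```

Run:
```python
from path import *
s=sense();print(s['clock'],s['eef_pos'],np.degrees(s['tcp_rot']),s['contact_force'],s['qpos'])
S=cam('scene');t=cam('top');W=cam('wrist')
np.save('pics/f6.npy',np.array([W,t,S],dtype=object),allow_pickle=True)
for p in ([475,0,415],[491.5,176,415]):print(delta(p,down(YAW)))
```

```text
8.75 [ 525.49429646 -186.67456116  414.98754357] [1.79945804e+02 3.34542790e-02 8.70197695e+01] [ 0.30163811 -0.08067983 -3.76385653] [-3.43882656e-01  1.58244837e-01  1.64311927e+00 -2.94897687e-04
  1.33915466e+00 -2.91800550e-01]
[0.1836, -0.0596, -0.0017, -0.0016, -0.0002, 0.0004]
[0.3603, -0.0523, -0.0017, -0.0016, -0.0002, 0.0004]
```

Call:
drive_tool --targets '[0.002, -0.0006, 0, 0, 0, 0, 0, 0.006, -0.0019, 0, 0, 0, 0, 0, 0.012, -0.0039, 0, 0, 0, 0, 0, 0.02, -0.0065, 0, 0, 0, 0, 0, 0.03, -0.0097, 0, 0, 0, 0, 0, 0.042, -0.0136, 0, 0, 0, 0, 0, 0.056, -0.0182, 0, 0, 0, 0, 0, 0.071, -0.023, 0, 0, 0, 0, 0, 0.087, -0.0282, 0, 0, 0, 0, 0, 0.103, -0.0334, 0, 0, 0, 0, 0, 0.119, -0.0386, 0, 0, 0, 0, 0, 0.135, -0.0438, 0, 0, 0, 0, 0]'

```text
clock: 9.9
eef_pos: [487.6, -47.6, 414.0]
tcp_rot: [-3.141, -0.0, 1.519]
contact_force: [-0.2, 0.3, -4.3]
opening: 0.22
```

Call:
drive_tool --targets '[0.016, -0.005, 0, 0, 0, 0, 0, 0.032, -0.009, 0, 0, 0, 0, 0, 0.048, -0.0125, 0, 0, 0, 0, 0, 0.064, -0.0145, 0, 0, 0, 0, 0, 0.08, -0.015, 0, 0, 0, 0, 0, 0.096, -0.0148, 0, 0, 0, 0, 0, 0.112, -0.0144, 0, 0, 0, 0, 0, 0.128, -0.0138, 0, 0, 0, 0, 0, 0.143, -0.0128, 0, 0, 0, 0, 0, 0.157, -0.0118, 0, 0, 0, 0, 0, 0.17, -0.0108, 0, 0, 0, 0, 0, 0.182, -0.01, 0, 0, 0, 0, 0]'

```text
clock: 10.9
eef_pos: [487.4, 134.4, 414.0]
tcp_rot: [-3.141, -0.0, 1.52]
contact_force: [-0.3, -0.3, -3.4]
opening: 0.222
```

Call:
drive_tool --targets '[0.011, -0.0005, 0, 0, 0, 0, 0, 0.02, -0.0005, 0, 0, 0, 0, 0, 0.028, 0, 0, 0, 0, 0, 0, 0.034, 0, 0, 0, 0, 0, 0, 0.039, 0, 0, 0, 0, 0, 0, 0.042, 0, 0, 0, 0, 0, 0, 0.043, 0, 0, 0, 0, 0, 0, 0.043, 0, 0, 0, 0, 0, 0, 0.043, 0, 0, 0, 0, 0, 0, 0.043, 0, 0, 0, 0, 0, 0, 0.043, 0, 0, 0, 0, 0, 0, 0.043, 0, 0, 0, 0, 0, 0]'

```text
clock: 11.9
eef_pos: [490.2, 175.5, 413.9]
tcp_rot: [-3.141, 0.0, 1.518]
contact_force: [-0.8, 0.4, -3.5]
opening: 0.225
```

Run:
```python
from path import *
s=sense();print(s['clock'],s['eef_pos'],np.degrees(s['tcp_rot']),s['contact_force'],s['qpos'])
t=cam('top');W=cam('wrist');S=cam('scene')
np.save('pics/f7.npy',np.array([W,t,S],dtype=object),allow_pickle=True)
print(delta([491,175.5,415],down(YAW)))
g=lambda i:(np.clip((i/255.)**.6,0,1)*255).astype(np.uint8)
o=np.zeros((600,800,3),np.uint8)
o[:420,:560]=W['color']; o[:240,560:]=cv2.resize(S['color'][150:270,260:380],(240,240),interpolation=cv2.INTER_CUBIC)
o[240:480,560:]=cv2.resize(t['color'][165:265,210:310],(240,240),interpolation=cv2.INTER_CUBIC)
cv2.imwrite('pics/w7.png',g(o))
print('pred rim pts',[proj(W,[491+72.5*np.cos(a),175.5+72.5*np.sin(a),95]).round(0) for a in np.arange(0,6.2,np.pi/4)])
print('floor c in scene',proj(S,[491,175.5,5]),'rim c',proj(S,[491,175.5,95]))
```

```text
11.9 [490.23230946 175.46312048 413.90550177] [-1.79976045e+02  1.34041673e-02  8.69982957e+01] [-0.81721254  0.37172266 -3.52585536] [ 3.40859678e-01  9.69689162e-02  1.71620076e+00 -5.75545873e-05
  1.32889880e+00  3.93263150e-01]
[-0.0001, 0.0008, -0.0011, -0.0004, 0.0001, 0.0002]
pred rim pts [array([346., 170.]), array([327., 124.]), array([278., 106.]), array([232., 129.]), array([217., 177.]), array([240., 219.]), array([285., 233.]), array([328., 214.])]
floor c in scene [311.87126406 247.80890595] rim c [313.44058604 229.7372753 ]
```

View pics/w7.png

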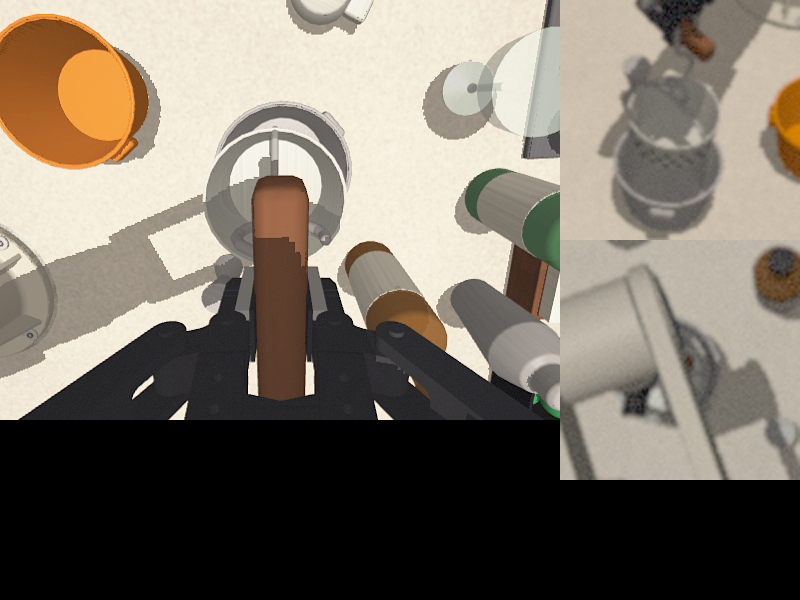

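Wrist view: basket rim spans columns 205–349 with its top at row 128. The bucket rim behind it spans columns 217–352 with its top at row 101. The scene inset shows the basket hanging level above the steel bucket.

Run:
```python
from path import *
W=np.load('pics/f7.npy',allow_pickle=True)[0]
def ext(c,r,z):
    p=np.array([proj(W,[c[0]+r*np.cos(a),c[1]+r*np.sin(a),z]) for a in np.arange(0,6.28,.02)]); return p[:,0].min(),p[:,0].max(),p[:,1].min()
print('basket',ext((490.2,175.5),62,196),'obs 205 349 128')
for c in((491,175.5),(493,177.5)):print('bucket',c,ext(c,76,95),'obs 217 352(tab?) 101')
print(delta([492,176.5,415],down(YAW)), sense()['contact_force'])
```

```text
basket (np.float64(207.6760988045118), np.float64(353.8668100969698), np.float64(122.29671301567257)) obs 205 349 128
bucket (491, 175.5) (np.float64(213.63018328503873), np.float64(349.2565300231533), np.float64(102.13054465747847)) obs 217 352(tab?) 101
bucket (493, 177.5) (np.float64(215.21159702216912), np.float64(351.0667273470944), np.float64(100.03417179647619)) obs 217 352(tab?) 101
[0.001, 0.0017, -0.0011, -0.0004, 0.0001, 0.0002] [-0.2598899  -0.25758148 -4.23727013]
```

Call:
drive_tool --targets '[0.001, 0.001, 0, 0, 0, 0, 0, 0.002, 0.002, 0, 0, 0, 0, 0, 0.003, 0.003, 0, 0, 0, 0, 0, 0.0035, 0.0037, 0, 0, 0, 0, 0, 0.0035, 0.0037, 0.003, 0, 0, 0, 0, 0.0035, 0.0037, 0.008, 0, 0, 0, 0, 0.0035, 0.0037, 0.013, 0, 0, 0, 0, 0.0035, 0.0037, 0.017, 0, 0, 0, 0, 0.0035, 0.0037, 0.019, 0, 0, 0, 0, 0.0035, 0.0037, 0.02, 0, 0, 0, 0, 0.0035, 0.0037, 0.02, 0, 0, 0, 0, 0.0035, 0.0037, 0.02, 0, 0, 0, 0]'

```text
clock: 13.05
eef_pos: [494.1, 179.0, 394.0]
tcp_rot: [-3.141, 0.0, 1.519]
contact_force: [0.0, 0.0, -4.0]
opening: 0.221
```

Run:
```python
from path import *
s=sense();print(s['clock'],s['eef_pos'],s['contact_force'])
W=cam('wrist')['color'];W2=cam('wrist')['color']
g=cv2.cvtColor(W,cv2.COLOR_BGR2GRAY);g2=cv2.cvtColor(W2,cv2.COLOR_BGR2GRAY)
for r in(160,175,190):print(r,'L',g[r,190:226:2].tolist(),'R',g[r,330:376:2].tolist())
print('col 255',g[90:150:2,255].tolist()); print('col 300',g[90:150:2,300].tolist())
```

```text
13.05 [494.13721314 179.02746228 393.97394975] [ 0.0088262   0.04702055 -4.00675661]
160 L [228, 231, 230, 228, 228, 227, 225, 226, 227, 225, 177, 157, 229, 172, 73, 80, 82, 82] R [66, 158, 236, 97, 57, 57, 58, 43, 136, 170, 232, 229, 229, 232, 231, 232, 231, 228, 227, 230, 220, 228, 234]
175 L [231, 228, 227, 227, 230, 234, 232, 225, 227, 210, 80, 85, 87, 85, 86, 87, 90, 85] R [75, 72, 76, 76, 58, 227, 241, 56, 42, 121, 166, 235, 229, 227, 224, 221, 224, 226, 229, 232, 230, 230, 229]
190 L [227, 224, 222, 226, 223, 221, 226, 233, 75, 91, 92, 92, 92, 93, 99, 90, 87, 64] R [82, 83, 81, 82, 82, 81, 68, 227, 154, 176, 226, 227, 230, 227, 227, 228, 229, 225, 226, 219, 225, 228, 222]
col 255 [226, 223, 229, 230, 225, 224, 228, 232, 234, 222, 175, 145, 125, 47, 55, 57, 55, 58, 55, 78, 243, 181, 68, 71, 75, 67, 205, 237, 235, 235]
col 300 [222, 222, 224, 227, 227, 227, 220, 224, 230, 187, 195, 151, 42, 54, 53, 54, 51, 51, 54, 205, 193, 231, 209, 60, 60, 67, 67, 62, 225, 235]
```

Run:
```python
from path import *
W=cam('wrist')
def ext(c,r,z):
    p=np.array([proj(W,[c[0]+r*np.cos(a),c[1]+r*np.sin(a),z]) for a in np.arange(0,6.28,.002)])
    def at(v,i,j,pick): q=p[np.abs(p[:,i]-v)<.6][:,j]; return round(float(pick(q)),1)
    return [at(r_,1,0,f) for r_ in(160,175) for f in(min,max)]+[at(c_,0,1,min) for c_ in(255,300)]
print('basket',ext((494.1,179),62,176.5),ext((491.1,175),62,176.5),'obs row175 L209.5 R343; col255 129 col300 128')
print('bucket',ext((491,175.5),76,95),ext((493,177.5),76,95),'obs row160 L210 R350; row175 R351; col255 109.5, col300 107.5')
```

```text
basket [215.6, 345.5, 209.7, 351.5, 126.7, 124.8] [215.5, 338.8, 208.2, 346.3, 130.9, 131.2] obs row175 L209.5 R343; col255 129 col300 128
bucket [208.6, 347.0, 206.9, 348.8, 109.8, 109.7] [209.8, 349.4, 208.5, 350.7, 108.3, 106.9] obs row160 L210 R350; row175 R351; col255 109.5, col300 107.5
```

Call:
drive_tool --targets '[0, 0.001, 0.003, 0, 0, 0, 0, 0, 0.002, 0.008, 0, 0, 0, 0, 0, 0.002, 0.015, 0, 0, 0, 0, 0, 0.002, 0.023, 0, 0, 0, 0, 0, 0.002, 0.031, 0, 0, 0, 0, 0, 0.002, 0.039, 0, 0, 0, 0, 0, 0.002, 0.047, 0, 0, 0, 0, 0, 0.002, 0.055, 0, 0, 0, 0, 0, 0.002, 0.063, 0, 0, 0, 0, 0, 0.002, 0.069, 0, 0, 0, 0, 0, 0.002, 0.074, 0, 0, 0, 0, 0, 0.002, 0.077, 0, 0, 0, 0]'

```text
clock: 14.2
eef_pos: [495.9, 178.9, 316.1]
tcp_rot: [-3.141, 0.0, 1.519]
contact_force: [-0.8, -0.1, -4.3]
opening: 0.224
```

Call:
drive_tool --targets '[0, 0, 0.002, 0, 0, 0, 0, 0, 0, 0.0035, 0, 0, 0, 0, 0, 0, 0.005, 0, 0, 0, 0, 0, 0, 0.0065, 0, 0, 0, 0, 0, 0, 0.008, 0, 0, 0, 0, 0, 0, 0.0095, 0, 0, 0, 0, 0, 0, 0.011, 0, 0, 0, 0, 0, 0, 0.0125, 0, 0, 0, 0, 0, 0, 0.014, 0, 0, 0, 0, 0, 0, 0.0155, 0, 0, 0, 0, 0, 0, 0.0165, 0, 0, 0, 0, 0, 0, 0.0165, 0, 0, 0, 0]'

```text
clock: 15.2
eef_pos: [495.9, 178.9, 300.1]
tcp_rot: [-3.141, 0.0, 1.519]
contact_force: [0.8, 0.3, -3.7]
opening: 0.221
```

Call:
drive_tool --targets '[0, 0, 0.001, 0, 0, 0, 0, 0, 0, 0.002, 0, 0, 0, 0, 0, 0, 0.003, 0, 0, 0, 0, 0, 0, 0.004, 0, 0, 0, 0, 0, 0, 0.005, 0, 0, 0, 0, 0, 0, 0.006, 0, 0, 0, 0, 0, 0, 0.007, 0, 0, 0, 0, 0, 0, 0.008, 0, 0, 0, 0, 0, 0, 0.009, 0, 0, 0, 0, 0, 0, 0.01, 0, 0, 0, 0, 0, 0, 0.011, 0, 0, 0, 0, 0, 0, 0.012, 0, 0, 0, 0]'

```text
clock: 16.2
eef_pos: [496.2, 179.0, 288.6]
tcp_rot: [3.141, -0.0, 1.519]
contact_force: [-0.0, 0.2, -1.6]
opening: 0.223
```

Run:
```python
from path import *
s=sense();print(s['eef_pos'],s['contact_force'])
def tp(ox,oz,th):
    H=Ro.from_euler('z',YAW,degrees=True)*Ro.from_euler('y',th,degrees=True)
    return Ro.from_euler('z',YAW,degrees=True).apply([ox,0,oz])+H.apply([2.5,0,54]),down(YAW,th)
p0,R0=tp(0,229.6,0)
for f,t,z,x in [(-90,0,117,0),(-78,7,116,0),(-65,14,114,0),(-55,19.5,112,0),(-45,24.5,111,0),(-35,28,110.5,0),(-25,31.5,110,0),(-18,33,110.5,0),(-12,34,111,0),(-5,35,111,0),(0,35,112,0),(6,35,113,0),(10.3,35,113,-3),(10.3,35,113,-8),(10.3,35,113,-14),(10.3,35,113,-20),(10.3,35,113,-32),(10.3,35,113,-50)]:
    o=origin(np.radians(f),np.radians(t),z,x);p,R=tp(*o,t)
    print(*np.r_[R0.inv().apply(p-p0)/1000,(R0.inv()*R).as_rotvec()].round(4),sep=', ')
```

```text
[496.24446057 178.99782392 288.55898497] [-0.00332152  0.23884351 -1.59641096]
-0.0, -0.0, 0.0046, 0.0, 0.0, 0.0
0.0, 0.0139, 0.007, 0.1222, -0.0, -0.0
0.0, 0.027, 0.0127, 0.2443, -0.0, -0.0
0.0, 0.0371, 0.0191, 0.3403, -0.0, 0.0
0.0, 0.0455, 0.0255, 0.4276, -0.0, -0.0
0.0, 0.0499, 0.031, 0.4887, -0.0, -0.0
0.0, 0.0542, 0.0373, 0.5498, -0.0, -0.0
0.0, 0.055, 0.0403, 0.576, -0.0, -0.0
0.0, 0.0551, 0.0428, 0.5934, -0.0, -0.0
0.0, 0.055, 0.0463, 0.6109, -0.0, -0.0
0.0, 0.0535, 0.0472, 0.6109, -0.0, -0.0
0.0, 0.0519, 0.0487, 0.6109, -0.0, -0.0
0.0, 0.048, 0.0506, 0.6109, -0.0, -0.0
0.0, 0.043, 0.0506, 0.6109, -0.0, -0.0
0.0, 0.037, 0.0506, 0.6109, -0.0, -0.0
0.0, 0.031, 0.0506, 0.6109, -0.0, -0.0
0.0, 0.019, 0.0506, 0.6109, -0.0, -0.0
0.0, 0.001, 0.0506, 0.6109, -0.0, -0.0
```

Call:
drive_tool --targets '[0, 0, 0.002, 0, 0, 0, 0, 0, 0, 0.0046, 0, 0, 0, 0, 0, 0.007, 0.006, 0.061, 0, 0, 0, 0, 0.0139, 0.007, 0.122, 0, 0, 0, 0, 0.0205, 0.01, 0.183, 0, 0, 0, 0, 0.027, 0.0127, 0.244, 0, 0, 0, 0, 0.0371, 0.0191, 0.34, 0, 0, 0, 0, 0.0455, 0.0255, 0.428, 0, 0, 0, 0, 0.0499, 0.031, 0.489, 0, 0, 0, 0, 0.0542, 0.0373, 0.55, 0, 0, 0, 0, 0.055, 0.0403, 0.576, 0, 0, 0, 0, 0.0551, 0.0428, 0.593, 0, 0, 0]'

```text
clock: 17.2
eef_pos: [551.3, 175.9, 244.2]
tcp_rot: [-2.546, 0.001, 1.518]
contact_force: [-0.4, -0.8, -1.1]
opening: 0.222
```

Run:
```python
from path import *
s=sense();print(s['eef_pos'],np.degrees(s['tcp_rot']),s['contact_force'],s['wrist_torque'])
W=cam('wrist');cv2.imwrite('pics/w8.png',(np.clip((W['color']/255.)**.6,0,1)*255).astype(np.uint8)[100:360,150:500].repeat(2,0).repeat(2,1))
```

```text
[551.33632226 175.88609307 244.24311351] [-1.45894613e+02  3.43707950e-02  8.69946688e+01] [-0.40893456 -0.79781314 -1.07865386] [-0.0335629  -0.440973   -0.04109253]
```

Run:
```python
from path import *
def tp(ox,oz,th):
    H=Ro.from_euler('z',YAW,degrees=True)*Ro.from_euler('y',th,degrees=True)
    return Ro.from_euler('z',YAW,degrees=True).apply([ox,0,oz])+H.apply([2.5,0,54]),down(YAW,th)
g=lambda f,t,z,x:tp(*origin(np.radians(f),np.radians(t),z,x),t)
p0,R0=g(-12,34,111,0)
for r in [(-5,35,111,0),(0,35,112,0),(6,35,113,0),(10.3,35,113,-3),(10.3,35,113,-8),(10.3,35,113,-14),(10.3,35,113,-20),(10.3,35,113,-32),(10.3,35,113,-45),(10.3,35,150,-60)]:
    p,R=g(*r);print(*np.r_[R0.inv().apply(p-p0)/1000,(R0.inv()*R).as_rotvec()].round(4),sep=', ')
```

```text
0.0, 0.0019, 0.003, 0.0175, 0.0, 0.0
0.0, 0.0012, 0.0046, 0.0175, 0.0, 0.0
0.0, 0.0007, 0.0067, 0.0175, 0.0, 0.0
0.0, -0.0015, 0.0104, 0.0175, 0.0, 0.0
0.0, -0.0057, 0.0132, 0.0175, 0.0, 0.0
-0.0, -0.0106, 0.0166, 0.0175, 0.0, 0.0
0.0, -0.0156, 0.0199, 0.0175, 0.0, 0.0
-0.0, -0.0256, 0.0266, 0.0175, 0.0, 0.0
-0.0, -0.0363, 0.0339, 0.0175, 0.0, 0.0
-0.0, -0.0695, 0.0116, 0.0175, 0.0, 0.0
```

Call:
drive_tool --targets '[0, 0.0019, 0.003, 0.0175, 0, 0, 0, 0, 0.0012, 0.0046, 0.0175, 0, 0, 0, 0, 0.0007, 0.0067, 0.0175, 0, 0, 0, 0, -0.0015, 0.0104, 0.0175, 0, 0, 0, 0, -0.0057, 0.0132, 0.0175, 0, 0, 0, 0, -0.0106, 0.0166, 0.0175, 0, 0, 0, 0, -0.0156, 0.0199, 0.0175, 0, 0, 0, 0, -0.0256, 0.0266, 0.0175, 0, 0, 0, 0, -0.0363, 0.0339, 0.0175, 0, 0, 0, 0, -0.0363, 0.0339, 0.0175, 0, 0, 0]'

```text
clock: 18.08
eef_pos: [499.7, 178.6, 238.1]
tcp_rot: [-2.529, 0.0, 1.519]
contact_force: [0.3, -0.6, -1.4]
opening: 0.225
```

Run:
```python
from path import *
s=sense();print(s['eef_pos'],np.degrees(s['tcp_rot']),s['contact_force'],s['wrist_torque'])
W=cam('wrist');S=cam('scene');np.save('pics/f9.npy',np.array([W,S],dtype=object),allow_pickle=True)
o=np.zeros((600,800,3),np.uint8);o[:420,:560]=W['color'];o[:240,560:]=cv2.resize(S['color'][160:280,260:380],(240,240),interpolation=cv2.INTER_CUBIC)
cv2.imwrite('pics/w9.png',(np.clip((o/255.)**.6,0,1)*255).astype(np.uint8))
print(delta([430,178,345],down(YAW)))
```

```text
[499.72686489 178.63516584 238.100294  ] [-1.44901413e+02  2.48906773e-02  8.70522247e+01] [ 0.32758284 -0.58146819 -1.40692546] [ 0.02526244 -0.51401984 -0.02997221]
[-0.0044, -0.12, -0.0464, -0.6102, 0.0002, 0.0007]
```

View pics/w9.png

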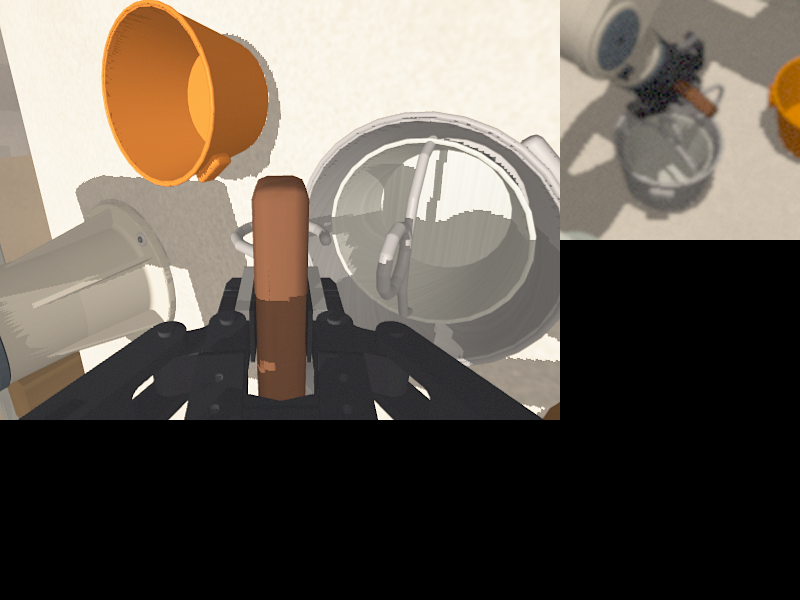

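The basket sits concentric in the bucket and the hook tip (326,240) is clear of the ring (393,258). Next I back off and return to the stand.

Call:
drive_tool --targets '[0, -0.012, -0.004, -0.03, 0, 0, 0, 0, -0.028, -0.01, -0.1, 0, 0, 0, -0.001, -0.042, -0.016, -0.18, 0, 0, 0, -0.002, -0.056, -0.022, -0.27, 0, 0, 0, -0.003, -0.072, -0.028, -0.36, 0, 0, 0, -0.003, -0.088, -0.034, -0.45, 0, 0, 0, -0.004, -0.104, -0.04, -0.54, 0, 0, 0, -0.0044, -0.12, -0.0464, -0.61, 0, 0, 0, -0.0044, -0.12, -0.0464, -0.61, 0, 0, 0, -0.0044, -0.12, -0.0464, -0.61, 0, 0, 0]'

```text
clock: 19.02
eef_pos: [430.2, 178.2, 345.9]
tcp_rot: [3.141, -0.001, 1.52]
contact_force: [0.6, -0.7, -2.5]
opening: 0.224
```

Run:
```python
from path import *
s=sense();print(s['eef_pos'],np.degrees(s['tcp_rot']),s['contact_force'])
print(delta([440,-190,350],down(-3)),delta([524.4,-412.2,350],down(24.9)))
```

```text
[430.1866262  178.24976294 345.85577299] [ 1.79970611e+02 -5.97500755e-02  8.70786976e+01] [ 0.55604834 -0.65799761 -2.48424607]
[-0.3673, 0.0286, -0.0045, 0.0005, -0.001, 0.0014] [-0.5849, 0.1242, -0.0047, 0.0008, -0.0009, -0.4856]
```

Call:
drive_tool --targets '[-0.015, 0.001, -0.0045, 0, 0, 0, 0, -0.045, 0.003, -0.0045, 0, 0, 0, 0, -0.08, 0.006, -0.0045, 0, 0, 0, 0, -0.115, 0.009, -0.0045, 0, 0, 0, 0, -0.15, 0.012, -0.0045, 0, 0, 0, 0, -0.185, 0.014, -0.0045, 0, 0, 0, 0, -0.22, 0.017, -0.0045, 0, 0, 0, 0, -0.255, 0.02, -0.0045, 0, 0, 0, 0, -0.29, 0.022, -0.0045, 0, 0, 0, 0, -0.32, 0.025, -0.0045, 0, 0, 0, 0, -0.345, 0.027, -0.0045, 0, 0, 0, 0, -0.367, 0.0286, -0.0045, 0, 0, 0, 0]'

```text
clock: 20.02
eef_pos: [440.1, -192.8, 347.8]
tcp_rot: [-3.138, -0.002, 1.517]
contact_force: [0.0, -0.6, -1.1]
opening: 0.222
```

Run:
```python
from path import *
s=sense();print(s['eef_pos'],np.degrees(s['tcp_rot']))
print(delta([524.4,-412.2,350],down(24.9)))
```

```text
[ 440.1118687  -192.76346648  347.81184298] [-1.79768047e+02 -9.41037937e-02  8.69234640e+01]
[-0.2146, 0.0959, -0.0029, -0.0036, -0.0026, -0.4883]
```

Call:
drive_tool --targets '[-0.025, 0.011, -0.002, 0, 0, -0.07, 0, -0.05, 0.022, -0.002, 0, 0, -0.14, 0, -0.08, 0.036, -0.002, 0, 0, -0.22, 0, -0.11, 0.049, -0.002, 0, 0, -0.3, 0, -0.14, 0.063, -0.002, 0, 0, -0.38, 0, -0.17, 0.076, -0.002, 0, 0, -0.45, 0, -0.195, 0.087, -0.002, 0, 0, -0.488, 0, -0.21, 0.094, -0.002, 0, 0, -0.488, 0, -0.2146, 0.0959, -0.002, 0, 0, -0.488, 0, -0.2146, 0.0959, -0.002, 0, 0, -0.488, 0, -0.2146, 0.0959, -0.002, 0, 0, -0.488, 0, -0.2146, 0.0959, -0.002, 0, 0, -0.488, 0]'

```text
clock: 21.02
eef_pos: [524.0, -408.6, 350.4]
tcp_rot: [-3.14, -0.002, 2.007]
contact_force: [-0.1, -0.4, -1.5]
opening: 0.222
```

Run:
```python
from path import *
s=sense();print(s['eef_pos'],np.degrees(s['tcp_rot']),s['contact_force'])
print(delta([524.4,-412.2,195],down(24.9)),delta([524.4,-412.2,183.5],down(24.9)))
```

```text
[ 524.04919632 -408.58649764  350.36405578] [-1.79920636e+02 -1.27438194e-01  1.14984470e+02] [-0.10723108 -0.40556323 -1.53135391]
[-0.0038, -0.001, 0.1554, -0.0014, -0.0022, 0.0015] [-0.0038, -0.001, 0.1669, -0.0014, -0.0022, 0.0015]
```

Call:
drive_tool --targets '[-0.0035, -0.001, 0.01, 0, 0, 0, 0, -0.0035, -0.001, 0.025, 0, 0, 0, 0, -0.0035, -0.001, 0.045, 0, 0, 0, 0, -0.0035, -0.001, 0.065, 0, 0, 0, 0, -0.0035, -0.001, 0.085, 0, 0, 0, 0, -0.0035, -0.001, 0.105, 0, 0, 0, 0, -0.0035, -0.001, 0.125, 0, 0, 0, 0, -0.0035, -0.001, 0.14, 0, 0, 0, 0, -0.0035, -0.001, 0.15, 0, 0, 0, 0, -0.0035, -0.001, 0.155, 0, 0, 0, 0, -0.0035, -0.001, 0.155, 0, 0, 0, 0, -0.0035, -0.001, 0.155, 0, 0, 0, 0]'

```text
clock: 22.02
eef_pos: [525.0, -413.0, 196.6]
tcp_rot: [-3.141, 0.0, 2.007]
contact_force: [0.6, 0.2, -1.6]
opening: 0.219
```

Run:
```python
from path import *
s=sense();print(s['eef_pos'],np.degrees(s['tcp_rot']),s['contact_force'])
print(delta([524.4,-412.2,183],down(24.9)))
```

```text
[ 525.03139917 -412.97743135  196.60908451] [-1.79966251e+02  1.56943432e-02  1.14992705e+02] [ 0.64438797  0.17727397 -1.59446358]
[0.001, -0.0002, 0.0136, -0.0006, 0.0003, 0.0016]
```

Lower slowly onto the prongs.

Call:
drive_tool --targets '[0.001, 0, 0.003, 0, 0, 0, 0, 0.001, 0, 0.006, 0, 0, 0, 0, 0.001, 0, 0.008, 0, 0, 0, 0, 0.001, 0, 0.01, 0, 0, 0, 0, 0.001, 0, 0.011, 0, 0, 0, 0, 0.001, 0, 0.012, 0, 0, 0, 0, 0.001, 0, 0.013, 0, 0, 0, 0, 0.001, 0, 0.0135, 0, 0, 0, 0, 0.001, 0, 0.0135, 0, 0, 0, 0]'

```text
clock: 22.77
eef_pos: [524.4, -412.1, 182.9]
tcp_rot: [-3.141, -0.0, 2.007]
contact_force: [-0.5, 0.9, 1.9]
opening: 0.223
```

Call:
drive_tool --targets '[0, 0, 0, 0, 0, 0, 0.35, 0, 0, 0, 0, 0, 0, 0.5, 0, 0, 0, 0, 0, 0, 0.55, 0, 0, 0, 0, 0, 0, 0.55, 0, 0, 0, 0, 0, 0, 0.55, 0, 0, -0.005, 0, 0, 0, 0.55, 0, 0, -0.015, 0, 0, 0, 0.55, 0, 0, -0.03, 0, 0, 0, 0.55, 0, 0, -0.055, 0, 0, 0, 0.55, 0, 0, -0.085, 0, 0, 0, 0.55, 0, 0, -0.115, 0, 0, 0, 0.55, 0, 0, -0.12, 0, 0, 0, 0.55]'

```text
clock: 23.77
eef_pos: [526.1, -413.4, 309.6]
tcp_rot: [3.139, 0.007, 2.007]
contact_force: [0.7, -0.6, 0.7]
opening: 0.55
```

Run:
```python
from path import *
s=sense();print(s['eef_pos'],np.degrees(s['tcp_rot']),s['contact_force'])
def bar(f,x0,x1,y0,y1,sat):
    hsv=cv2.cvtColor(cv2.GaussianBlur(f["color"],(3,3),0),cv2.COLOR_BGR2HSV)[y0:y1,x0:x1]
    m=(((hsv[...,0]<12)|(hsv[...,0]>172))&(hsv[...,1]>sat)).astype(np.uint8)
    n,l,st,c=cv2.connectedComponentsWithStats(m); k=1+np.argmax(st[1:,4]); r=cv2.minAreaRect(np.argwhere(l==k)[:,::-1].astype(np.float32));print(st[k],r); return np.array(r[0])+[x0,y0],r
W=cam('wrist');S=cam('scene')
cw,r=bar(W,200,360,130,330,110);cs,_=bar(S,155,205,105,140,95)
print('wrist@135',onz(W,*cw,135),'tri',tri(ray(W,*cw),ray(S,*cs)))
# basket/bucket: scene picture compare with start for other objects
a=cv2.imread('pics/scene0.png').astype(int);d=(np.abs(cv2.GaussianBlur(a.astype(np.uint8),(5,5),0).astype(int)-cv2.GaussianBlur(S['color'],(5,5),0)).max(2)>40).astype(np.uint8)
n,l,st,c=cv2.connectedComponentsWithStats(d);print([s_.tolist() for s_ in st[1:] if s_[4]>25])
```

```text
[ 526.13744603 -413.35688184  309.55303298] [179.82679415   0.42633516 114.97909646] [ 0.74422042 -0.60139336  0.72445359]
[  64    4   29  146 3802] ((78.0, 76.5), (145.0, 28.0), 90.0)
[ 13  10  28  13 158] ((26.054140090942383, 16.01592254638672), (28.442365646362305, 7.5620574951171875), 16.389541625976562)
wrist@135 [ 522.90339769 -410.26931627  135.        ] tri (array([ 523.16695874, -411.919724  ,  126.44439061]), np.float64(2.257491374195718))
[[133, 0, 63, 22, 474], [193, 0, 41, 41, 818], [394, 0, 12, 11, 90], [387, 3, 9, 32, 96], [377, 8, 10, 20, 61], [407, 9, 10, 29, 89], [382, 31, 6, 14, 34], [396, 43, 8, 39, 99], [417, 42, 7, 18, 77], [335, 47, 55, 76, 1649], [385, 46, 12, 30, 87], [154, 55, 31, 45, 898], [405, 57, 12, 6, 34], [415, 66, 14, 32, 252], [200, 69, 150, 71, 2995], [393, 77, 7, 16, 49], [391, 94, 41, 33, 967], [197, 111, 96, 34, 1843], [170, 123, 21, 18, 198], [289, 137, 66, 34, 805], [379, 150, 26, 24, 446], [207, 155, 36, 43, 862]]
```

Run:
```python
from path import *
W=np.load('pics/f9.npy',allow_pickle=True)[0]
def ext(c,r,z):
    p=np.array([proj(W,[c[0]+r*np.cos(a),c[1]+r*np.sin(a),z]) for a in np.arange(0,6.28,.01)]);return p.min(0).round(1),p.max(0).round(1)
for z in(73,77):print('basket rim',z,ext((493,177),62,z),'obs min 332,141 max 536,323')
print('bucket rim',ext((493,177),76,95),'obs min 308,111')
t=cam('top');g=cv2.GaussianBlur(cv2.cvtColor(t['color'],cv2.COLOR_BGR2GRAY),(3,3),0)
for n,(x,y) in dict(start=(255,220)).items():
    roi=g[y-24:y+24,x-24:x+24];m=(roi>150).astype(np.uint8);N,l,st,c=cv2.connectedComponentsWithStats(m);print(st.tolist()[:8])
u,v=proj(t,[493,177,8]);print('pred floor px',u,v,'fov r',proj(t,[493,177+47,8])[0]-u)
print('row',g[int(round(v)),230:282].tolist());print('col',g[195:247,int(round(u))].tolist())
```

```text
basket rim 73 (array([333.4, 134.6]), array([542.2, 323.4])) obs min 332,141 max 536,323
basket rim 77 (array([330.9, 135.2]), array([542.2, 326.5])) obs min 332,141 max 536,323
bucket rim (array([301.5, 110.9]), array([580.3, 363. ])) obs min 308,111
[[0, 0, 48, 48, 1744], [0, 0, 15, 14, 77], [31, 0, 17, 11, 91], [14, 13, 23, 10, 151], [14, 27, 22, 10, 155], [0, 34, 1, 1, 1], [0, 39, 18, 9, 69], [46, 42, 2, 2, 3]]
pred floor px 255.68617312588793 219.91908489443887 fov r -13.099554812525042
row [143, 122, 88, 58, 46, 54, 71, 80, 77, 73, 74, 76, 82, 93, 103, 112, 119, 121, 119, 117, 115, 112, 110, 109, 109, 107, 103, 100, 98, 97, 101, 109, 112, 111, 110, 110, 112, 113, 109, 96, 81, 75, 73, 69, 73, 83, 85, 77, 70, 76, 101, 131]
col [150, 138, 115, 83, 58, 52, 65, 82, 85, 73, 65, 76, 107, 139, 157, 162, 163, 164, 164, 164, 164, 161, 148, 126, 109, 103, 101, 105, 126, 151, 165, 166, 165, 166, 166, 166, 165, 158, 137, 106, 82, 77, 77, 71, 68, 75, 85, 98, 121, 143, 154, 155]
```

```bash
python3 -c "
from rig import *
print(sign_off(),sense()['clock'])"
```

```text
the job is handed in; nothing more can be done
the job is handed in; nothing more can be done
```

The ice basket stands in the steel bucket and the hook hangs back on its stand. I handed the job in at about 24 s of the 72 s, and the rig reported no verdict.

I gripped the hook by its cross bar and fed the tip through the ring along the hook's curve, tilted about 35° and turned upright as it went in. I carried the basket between the bottle and the jigger, lowered it at about 12 mm/s until the wrist force showed the load was off, and backed the hook out the same way. I then set the cross bar down on the prongs and released it.

- **Basket:** its floor in the top view lies within about 1 px (3–4 mm) of the bucket's centre. In the wrist view after seating, the rim height fits a basket standing on the bucket's bottom, and it sits concentric. I did not measure its tilt.
- **Hook:** the two-view position of the bar is (523, −412, 126) mm. It was (524, −410, 131) mm at the start, so it agrees within a few mm. I did not measure its tilt or the contact force on the stand after release.
- **Surroundings:** a comparison of the scene picture before and after shows changes only where the arm, its shadow, the hook and the basket were. That test is coarse, because it missed the grey basket inside the grey bucket, so a small shift of the bucket would not show.
- **Disagreement:** the basket hung about 3 mm off the gripper's nominal centre. I corrected for this before lowering.

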